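# Set the sample tin and its backing sheet on the inspection stand

## Task

Get the inspection stand ready: turn the round tin canister where it stands on the stand's turning disc (a fingertip pressed on the edge of its lid rolls it round), without lifting it off or shifting it off centre, until its brown paper label faces squarely to the front of the stand (the side away from the sloping backrest). Also draw the tall sheet out of the stack leaning in the rack, and lean it on the stand's backrest, centred behind the canister with its foot in the channel. Do the two in either order; leave the other two sheets leaning in the rack and everything else where it stands.

Things in the scene. Friction and masses are not known exactly. Their poses are not given: they have to be found in the camera images.
- stand: Fixed plywood inspection stand: base plate 240 (x) x 150 (y) x 12 mm. Origin: centre of its underside; +x is its front, z up. Toward -x a backrest board (130 wide, 95 long) leans back 15 deg (0.262 rad) from vertical; its front face starts at the base top at x = -60 mm and rises towards -x.
- foot (a point): Middle of the line where the front face of the stand's backrest meets the base top (stand x = -60, y = 0, z = 12 mm). From here the foot channel runs 29 mm forward to a 5 mm high, 6 mm thick lip.
- disc_top (a point): Top centre of the stand's steel turning disc (stand x = +50, y = 0, z = 22 mm), 90 mm diameter, hidden under the canister. It turns about the vertical without end, either way, with about 0.025 N m of friction, and stays where it is left.
- canister: Closed round tin canister, 100 mm diameter and high, 0.3 to 0.65 kg, flat lid with no knob, loose on the stand's disc, with which it turns. Too wide to grip. Origin: centre of its underside; z up; +x points to the middle of its brown paper label. A 22 mm wide brown strap runs from the label over the lid's edge to near the lid's centre, so the lid shows which way the label faces.
- label (a point): Middle of the label on the canister's side wall: 50 mm out along the canister's +x, 50 mm up.
- lid (a point): Centre of the canister's lid, its top face (100 mm above its underside, 122 mm above the table).
- rack: Fixed wooden sheet rack: base 160 x 160 x 12 mm, origin at the centre of its underside, +x its open side. A backrest (150 wide, 95 long) leans 15 deg toward -x, its front face starting at x = -30 mm, z = 12 mm; a 5 mm high lip at x = 19 to 25 mm. Three sheets lean flat against it, one before the other, in any order.
- panel_tall: The tall aluminium sheet: 175 mm high, 130 wide, 6 thick, 0.37 kg, loose. Origin: middle of its bottom edge on the back (-x) face, the edge it stands on; z runs up the sheet (leaning 0.262 rad toward -x), y along its width, x its thickness (0 to 6 mm). It sticks 60 mm out above the next tallest, so its top margin can be pinched across the thickness.
- tall_top (a point): Middle of the tall sheet's top edge (z = 175 mm, x = 3 mm in its frame).
- panel_mid: Aluminium sheet 115 mm high, 140 wide, 6 thick, loose, leaning in the rack; same axes and origin as the tall sheet. Leave in the rack.
- panel_low: Aluminium sheet 100 mm high, 120 wide, 6 thick, loose, leaning in the rack; same axes and origin. Leave in the rack.
- gauge: Bystander: scribing gauge, round foot of 60 mm diameter, thin post to 170 mm height with a scriber that reaches 50 mm along its +x at 140 mm height, loose; stands to one side of the canister. Origin: under its foot.
- oiler: Bystander: small conical oil can, 60 mm diameter, 90 mm high, loose, on the other side of the canister. Origin: under its base.
- cup_a: Bystander: steel cup, 64 mm across, 70 high, in front of the rack. Origin: under its base.
- cup_b: Bystander: steel cup, 72 mm across, 60 high, standing on the round blank. Origin: under its base.
- hammer: Bystander: hammer, about 260 mm long, origin at its middle, lying between stand and rack.
- blanks: Bystander: round aluminium blank, 110 mm diameter, 8 mm thick, under the second cup. Origin: under its centre.
Not all that is in view belongs to the job. What is shaped like the panel_low but purple is not meant. Leave any orange look-alike of the panel_tall alone.

How it is judged:
At the end, for the whole second after the job is handed in: Canister upright on its disc, within 12 mm of centre, label within 0.2 rad of the stand's front; tall sheet's foot in the channel, centred within 20 mm, square within 0.15 rad, leaning back 0.15 to 0.42 rad on the backrest; all sheets at rest; nothing else displaced over 40 mm (angle between the x axis of canister and the x axis of stand, either way round below 0.2 rad and x of label in the frame of stand above 0.06 m and angle between canister's own z axis and vertical below 0.05 rad and x of canister in the frame of stand between 0.038 and 0.062 m and y of canister in the frame of stand between -0.012 and 0.012 m and z of canister in the frame of stand between 0.018 and 0.026 m and x of panel_tall in the frame of stand between -0.068 and -0.031 m and y of panel_tall in the frame of stand between -0.02 and 0.02 m and z of panel_tall in the frame of stand between 0.008 and 0.0165 m and angle between panel_tall's own z axis and vertical between 0.15 and 0.42 rad and x of tall_top in the frame of stand below -0.075 m and angle between the y axis of panel_tall and the y axis of stand, either way round below 0.15 rad and linear speed of each of panel_tall, canister, panel_mid, panel_low below 0.02 m/s and angular speed of canister below 0.1 rad/s); the robot touches nothing.
It fails at once if one of the other sheets is drawn out or toppled (moved over 35 mm or leaning over 0.6 rad) (distance of any of panel_mid, panel_low from where it was at the start of the episode above 0.035 m or angle between any of panel_mid, panel_low's own z axis and vertical above 0.6 rad).
It fails at once if the canister is lifted off its disc by over 10 mm or tipped by over 0.3 rad (z of canister in the frame of stand above 0.032 m or angle between canister's own z axis and vertical above 0.3 rad).
It fails at once if a bystander is moved by over 40 mm, or the gauge, oiler or a cup is tipped over (distance of any of gauge, oiler, cup_a, cup_b, hammer, blanks from where it was at the start of the episode above 0.04 m or angle between any of gauge, oiler, cup_a, cup_b's own z axis and vertical above 0.5 rad).
It also fails if it takes over 72 s, if anything falls off the work surface, if the arm or the gripper's body presses on something with over 40 N, if the wrist force passes 120 N, or if a joint passes its speed limit or range.

## Robot

A 7-joint arm with a two-finger parallel gripper is mounted at the origin on the work surface. World frame = base frame: x ahead of the robot, y to its left, z up, the work surface at z = 0. Lengths are in m, angles in rad, forces in N, time in s.
With the tool pointing down it reaches from about 0.4 to 0.925 m from the base axis. Payload 4.1 kg.
Tool frame: the origin (TCP) lies midway between the tips of the shut fingers; the grasp point (between the pads) lies 19 mm behind it; x points along the fingers, z is the direction in which the jaws open and shut, and the axes are right-handed (so a half turn about x gives the same grasp; the last joint's range is limited). The gripper opens to 85 mm and grips with 20 to 120 N. Pads are 22 mm wide; open, the fingers measure 114 mm over their backs; the gripper's body (76 mm by 85 mm) begins 54 mm behind the grasp point. The pads swing forward as they close: fully open they stand 13 mm farther back than shut.
Start: joints at [1.054, 0.398, 0.045, 1.537, -0.019, 1.207, -0.051], TCP at [0.264, -0.594, 0.231] pointing down, gripper open.
Joint ranges: [-2.82, 2.82], [-0.49, 2.23], [-1.37, 1.46], [0, 2.46], [-1.36, 4.5], [0.23, 2], [-2.94, 2.94]. Speed limits (rad/s): [2.57, 2.57, 3.14, 3.14, 3.14, 3.14, 3.14].

## Interface

Orientations are given as a unit quaternion [w, x, y, z].
In Python, from cell import * gives the robot as it stands. The module is installed in compiled form; this text tells all that it offers.
- The arm moves only by the shell command python3 -m creep 'ROWS' [FORCE]. ROWS is JSON, a list that holds one entry, the list of rows, each a list of 5 numbers: the closure in counts, from 0 (fully open) to 255 (shut), then the shift along the world's x, y, z in cm, then the turn about the world's z in degrees. A call has 1 to 12 rows; each row is the pose to reach, as a shift and turn from the pose commanded when the call began; what a row does not reach only later rows make up. A row lasts 1/8 s, in which the tool goes at most 62.5 mm and 10.7 degrees, less where a joint would pass 70% of its speed; a pose out of reach is approached as far as the arm can. A call with a gripper value outside its range is refused whole. The fingers move at their own pace and stop on an object; FORCE is the grip in N (left out, the last holds). Time passes only in rows, so rows that repeat a pose let the fingers close. It gives the time, the measured TCP pose, the force and the opening at its end, in the units of the state.
- sense(): the state, without advancing time (a new reading comes with each control period).
- grab_frame(name): name is "scene" or "side" or "wrist"; returns the picture (420x560x3 uint8, red, green, blue); there is no depth.
- get_calibration(name): a dict with "fx", "fy", "cx", "cy" (pixels), "dist" ([k1, k2, p1, p2, k3] as OpenCV has them; the pictures are not rectified), "view" (4x4, takes a point from world to camera coordinates). Camera axes: x right, y up, looking along -z (the intrinsics and any distortion apply to the point x, -y, -z); pixel columns grow to the right and rows downward; lengths in m; the calibration is good to about 2 mm. A picture is of the moment at which its call begins: read the wrist's pose just before it. get_calibration takes no time and is no camera call; for the wrist camera it gives the pose at the moment of the call.
- finish_job(): hands the job in, once; it reports no verdict.
Trained networks look in the newest picture that a camera, given by its name, has taken for a name from the list of things; names that differ only in an ending like _2 or _b are one class to them, and where a whole thing is asked for, a point or a joint stands for the part that bears it (a point fixed in the world has none). Each returns a list of dicts, best first, with "confidence" (0 to 1); they miss things now and then, are a little off and sometimes report something else, mostly with a low value. They report only what shows in the picture. A call takes as long as a camera call. They do not tell look-alikes from the thing itself.
- trace(thing, camera): "mask" (420x560 bool, what is visible of it) and "rect" ([centre column, centre row, width, height] in pixels, round what is visible of it).
- mark_of(thing, camera): "at" ([column, row] in pixels: a listed point, or the origin of a listed thing).
The state is a dict: "time_s": time; "q": joint angles; "dq": joint speeds; "joint_torque": joint torques, N m; "eef_pos": TCP position; "tool_rot": TCP orientation; "ft_force": force on the tool from outside, world axes, zero at the start; "torque": the same for the moment, N m; "width": finger opening in m.
Only numpy, scipy, OpenCV 4.12 (cv2) and the standard library are available. Lean on these libraries where they do the work, as an engineer would, in place of code of your own. Each camera call takes 0.05 s, during which the arm holds its last target.

## Working session

There is one attempt and no reset: what is moved stays moved. The work goes in short steps, Python scripts to look and compute and a shell command to move; the robot and the scene stay as the last step left them, time stands still between calls to the robot, and variables do not carry over. Pictures are saved under pics/ and viewed, and the job is handed in when it is done.

```bash
mkdir -p pics; cat > h.py <<'E'
from cell import *
import numpy as np, cv2
def save(name,fn):
    im=grab_frame(name); cv2.imwrite('pics/'+fn,im[:,:,::-1]); return im
E
python3 - <<'E'
from h import *
s=sense(); print({k:np.round(v,3).tolist() for k,v in s.items()})
for n in ['scene','side','wrist']:
    save(n,n+'0.png'); c=get_calibration(n); print(n,{k:np.round(v,3).tolist() for k,v in c.items()})
E
```

```text
{'time_s': 0.0, 'q': [1.054, 0.399, 0.045, 1.538, -0.019, 1.207, -0.051], 'dq': [-0.001, 0.001, -0.0, -0.0, 0.001, 0.0, 0.002], 'joint_torque': [0.0, -47.513, 1.364, -25.422, 0.012, 0.009, 0.0], 'eef_pos': [0.264, -0.593, 0.23], 'tool_rot': [0.592, 0.386, 0.593, -0.385], 'ft_force': [0.486, 0.124, -0.508], 'torque': [-0.009, -0.033, 0.02], 'width': 0.086}
scene {'fx': 399.117, 'fy': 399.117, 'cx': 277.563, 'cy': 213.479, 'dist': [-0.003, 0.0, 0.0, 0.0, 0.0], 'view': [[0.188, 0.982, -0.008, -0.027], [-0.568, 0.115, 0.815, 0.189], [0.802, -0.149, 0.579, -1.559], [0.0, 0.0, 0.0, 1.0]]}
side {'fx': 534.528, 'fy': 534.528, 'cx': 275.246, 'cy': 199.791, 'dist': [-0.144, 0.0, 0.0, 0.0, 0.0], 'view': [[-0.993, -0.115, -0.02, 0.509], [0.072, -0.738, 0.671, -0.2], [-0.092, 0.665, 0.741, -1.748], [0.0, 0.0, 0.0, 1.0]]}
wrist {'fx': 359.131, 'fy': 359.131, 'cx': 275.566, 'cy': 205.582, 'dist': [-0.027, 0.0, 0.0, 0.0, 0.0], 'view': [[0.407, -0.913, -0.001, -0.65], [0.878, 0.392, -0.275, 0.037], [0.252, 0.111, 0.961, -0.379], [0.0, 0.0, 0.0, 1.0]]}
```

View pics/scene0.png

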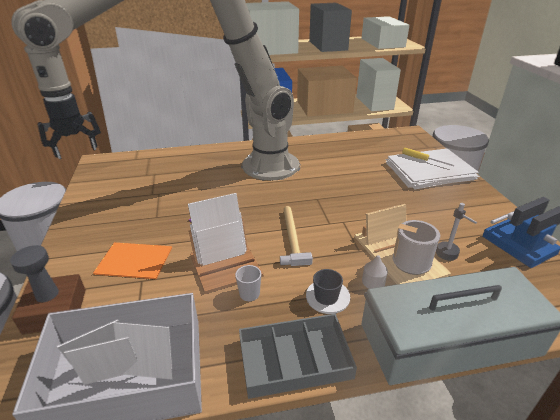

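View pics/side0.png

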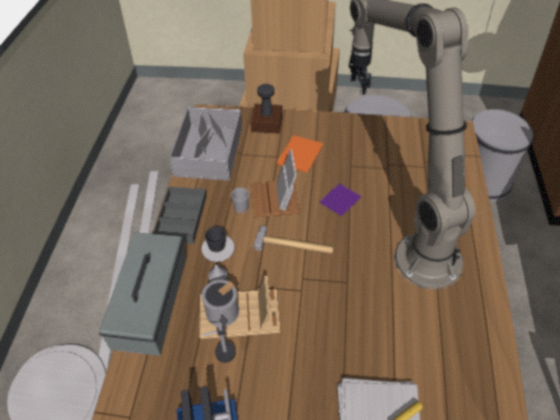

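View pics/wrist0.png

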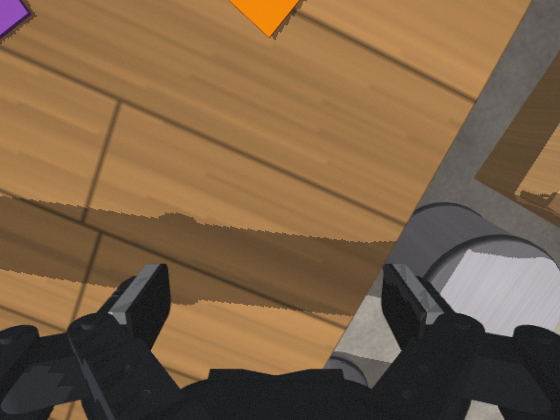

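The scene shows the rack and sheets at (218,235), the canister at (416,247) and its backrest at (387,225). In the side view the canister is at (221,300), with the strap towards the upper right. Next I'll run the networks and triangulate.

```bash
cat >> h.py <<'E'
def ray(name,px,c=None):
    c=c or get_calibration(name)
    K=np.array([[c['fx'],0,c['cx']],[0,c['fy'],c['cy']],[0,0,1]])
    u=cv2.undistortPoints(np.array([[px]],float),K,np.array(c['dist'],float))[0,0]
    V=np.array(c['view']); R=V[:3,:3]; o=-R.T@V[:3,3]
    d=R.T@np.array([u[0],-u[1],-1.]); return o,d/np.linalg.norm(d)
def onz(name,px,z,c=None):
    o,d=ray(name,px,c); return o+d*(z-o[2])/d[2]
def proj(name,P,c=None):
    c=c or get_calibration(name)
    K=np.array([[c['fx'],0,c['cx']],[0,c['fy'],c['cy']],[0,0,1]])
    V=np.array(c['view']); p=(V[:3,:3]@np.atleast_2d(P).T).T+V[:3,3]
    p=p*[1,-1,-1]
    return cv2.projectPoints(p.reshape(-1,1,3),np.zeros(3),np.zeros(3),K,np.array(c['dist'],float))[0][:,0]
def tri(rays):
    A=0;b=0
    for o,d in rays:
        M=np.eye(3)-np.outer(d,d); A=A+M; b=b+M@o
    x=np.linalg.solve(A,b)
    return x,[np.linalg.norm((np.eye(3)-np.outer(d,d))@(x-o)) for o,d in rays]
E
python3 - <<'E'
from h import *
for n in ['stand','foot','canister','label','lid','rack','panel_tall','tall_top','panel_mid','panel_low','gauge','oiler','cup_a','cup_b','hammer','blanks']:
    r=[]
    for c in ['scene','side']:
        m=mark_of(n,c)
        print(n,c,[(np.round(k['at']).tolist(),round(k['confidence'],2)) for k in m[:3]])
        if m: r.append(ray(c,m[0]['at']))
    if len(r)==2:
        x,e=tri(r); print('   ',np.round(x,4),np.round(e,4))
for c in ['scene','side']:
    im=grab_frame(c)
    for k,(x,y) in dict(rack=(215,235) if c=='scene' else (270,185), st=(405,240) if c=='scene' else (240,300)).items():
        w=im[y-60:y+60,x-80:x+80]; cv2.imwrite(f'pics/z_{c}_{k}.png',cv2.resize(w[:,:,::-1],None,fx=5,fy=5,interpolation=2))
print(sense()['time_s'])
E
```

```text
stand scene [([399.0, 254.0], 0.77), ([410.0, 255.0], 0.43)]
stand side [([239.0, 313.0], 0.69)]
    [0.5927 0.2628 0.0057] [0.0001 0.0001]
foot scene [([388.0, 240.0], 0.64), ([444.0, 253.0], 0.21)]
foot side [([260.0, 312.0], 0.92)]
    [0.5318 0.2537 0.0068] [0.0006 0.0006]
canister scene [([414.0, 261.0], 0.59), ([214.0, 201.0], 0.38), ([446.0, 256.0], 0.3)]
canister side [([220.0, 311.0], 0.93)]
    [0.6485 0.2735 0.0253] [0.0012 0.0012]
label scene [([398.0, 242.0], 0.69)]
label side [([234.0, 292.0], 0.84)]
    [0.6125 0.2341 0.0725] [0.0041 0.0041]
lid scene [([414.0, 232.0], 0.9)]
lid side [([219.0, 295.0], 0.8), ([220.0, 312.0], 0.62)]
    [0.6405 0.2665 0.1167] [0.0049 0.0049]
rack scene [([227.0, 263.0], 0.9)]
rack side [([276.0, 200.0], 0.61)]
    [ 0.5343 -0.2143  0.0022] [0.0007 0.0007]
panel_tall scene [([106.0, 258.0], 0.81)]
panel_tall side [([308.0, 141.0], 0.89), ([279.0, 198.0], 0.88)]
    [ 0.4423 -0.5496  0.0007] [0.0008 0.0008]
tall_top scene [([163.0, 259.0], 0.94), ([213.0, 196.0], 0.64), ([324.0, 296.0], 0.35)]
tall_top side [([295.0, 162.0], 0.78), ([294.0
[... 580 characters left out ...]
.0012]
cup_a scene [([247.0, 293.0], 0.95), ([325.0, 297.0], 0.84)]
cup_a side [([218.0, 245.0], 0.97), ([241.0, 208.0], 0.62)]
    [ 0.6849 -0.1148 -0.0435] [0.082 0.082]
cup_b scene [([247.0, 293.0], 0.95), ([325.0, 297.0], 0.84)]
cup_b side [([218.0, 245.0], 0.97), ([241.0, 208.0], 0.62)]
    [ 0.6849 -0.1148 -0.0435] [0.082 0.082]
hammer scene [([294.0, 237.0], 0.72), ([417.0, 231.0], 0.72), ([412.0, 259.0], 0.63)]
hammer side [([297.0, 244.0], 0.89), ([258.0, 311.0], 0.29)]
    [ 0.4466 -0.014   0.0016] [0.0086 0.0086]
blanks scene [([387.0, 239.0], 0.58), ([328.0, 298.0], 0.57), ([246.0, 292.0], 0.27)]
blanks side [([215.0, 252.0], 0.97)]
    [0.68   0.1555 0.1516] [0.0101 0.0101]
1.85
```

View crops.

View pics/z_scene_rack.png

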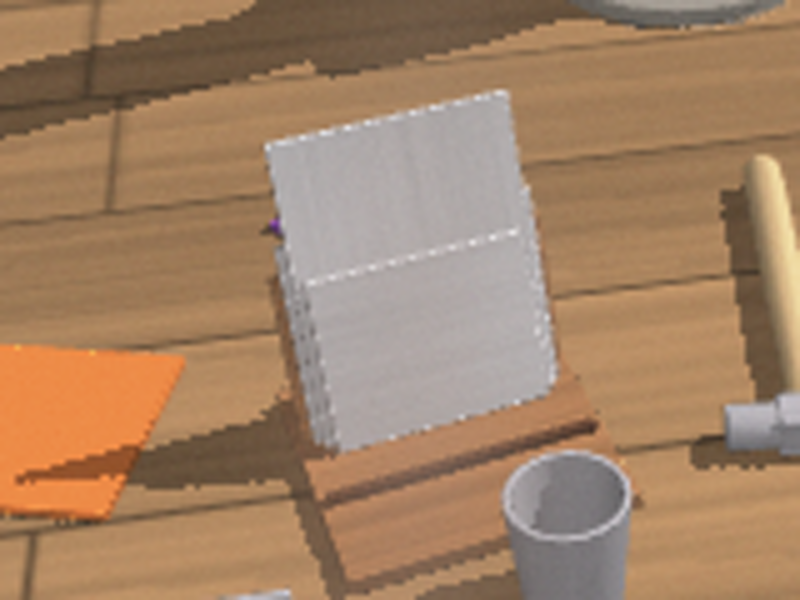

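View pics/z_side_rack.png

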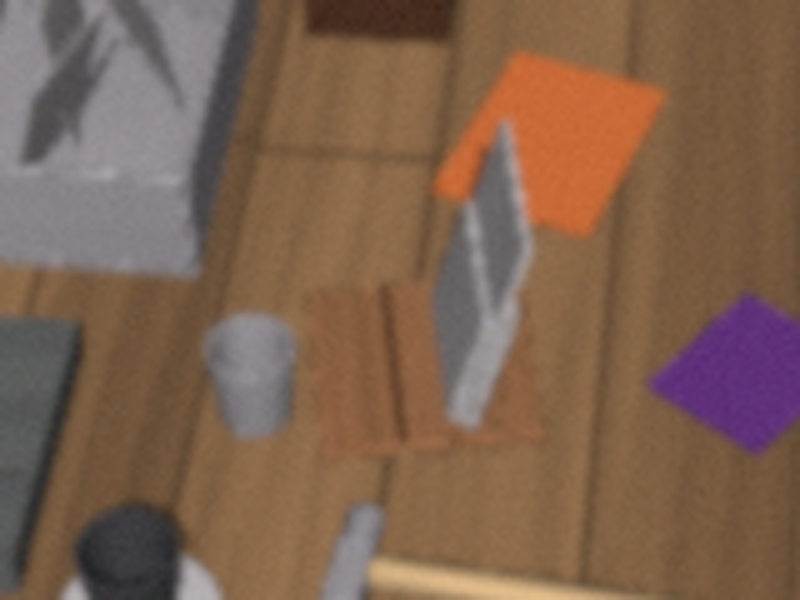

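View pics/z_scene_st.png

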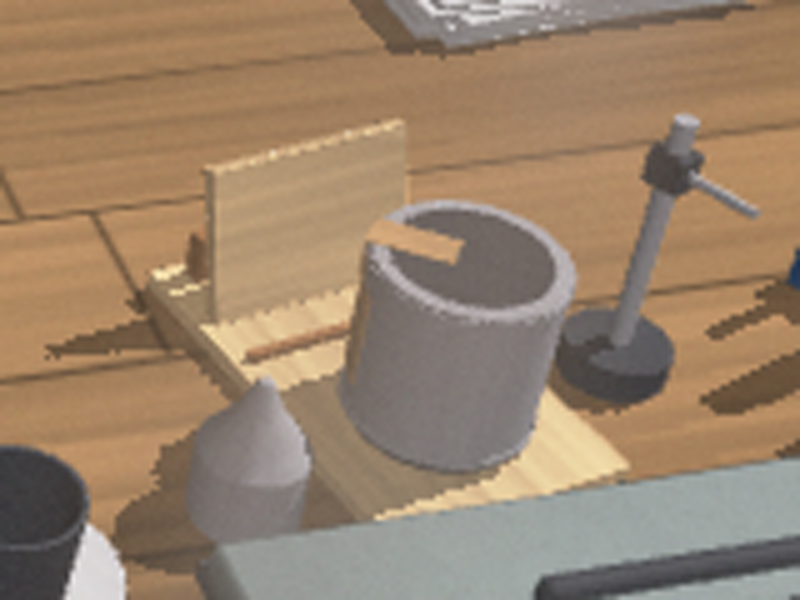

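View pics/z_side_st.png

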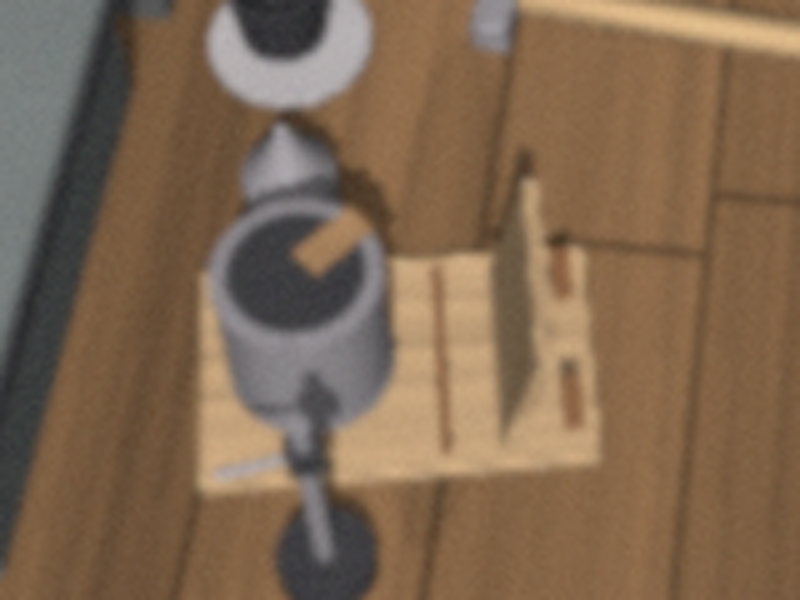

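Reading the crops, the sheet order from the back is mid, tall, low, because the tall sheet's edge is visible over the front sheet. The strap points back and to the right. Next I'll compute the corners and the tool yaw.

```bash
python3 - <<'E'
from h import *
from scipy.spatial.transform import Rotation as R
q=sense()['tool_rot']; M=R.from_quat([q[1],q[2],q[3],q[0]]).as_matrix(); print(np.round(M,3),'jaw yaw',np.degrees(np.arctan2(M[1,2],M[0,2])))
S=lambda x,y:(135+x/5,175+y/5); D=lambda x,y:(190+x/5,125+y/5)
L,e=tri([ray('scene',S(265,145)),ray('side',D(505,122))]);print('tallL',L,e)
Rr,e=tri([ray('scene',S(508,90)),ray('side',D(532,240))]);print('tallR',Rr,e, np.linalg.norm(Rr-L), np.degrees(np.arctan2(*(Rr-L)[[1,0]])))
# low sheet top
L,e=tri([ray('scene',S(310,283)),ray('side',D(468,205))]);print('lowL',L,e)
Rr,e=tri([ray('scene',S(520,232)),ray('side',D(492,318))]);print('lowR',Rr,e,np.linalg.norm(Rr-L), np.degrees(np.arctan2(*(Rr-L)[[1,0]])))
# rack base corners z=.012, side crop
for p in [(318,458),(545,438),(308,290)]: print('rackbase',np.round(onz('side',D(*p),.012),4))
for p in [(345,590),(640,500)]: print('rackbase scene',np.round(onz('scene',S(*p),.0),4))
S2=lambda x,y:(325+x/5,180+y/5); D2=lambda x,y:(160+x/5,240+y/5)
for n,p in dict(fl=(203,490),bl=(600,462),br=(583,245),fr=(203,268)).items(): print('stand',n,np.round(onz('side',D2(*p),.012),4))
for n,p in dict(fl=(630,465),br=(150,278)).items(): print('stand sc',n,np.round(onz('scene',S2(*p),.012),4))
print('lip', [np.round(onz('side',D2(*p),.017),4) for p in[(437,265),(447,450)]])
# lid
for cam,f,ps in [('side',D2,[(210,265),(300,198),(387,265),(297,333)]),('scene',S2,[(368,240),(455,200),(577,275),(500,320)])]:
    print(cam,[np.round(onz(cam,f(*p),.122),4).tolist() for p in ps])
print('strap side',np.round(onz('side',D2(310,265),.122),4),np.round(onz('side',D2(360,222),.122),4))
print('strap scene',np.round(onz('scene',S2(458,252),.122),4),np.round(onz('scene',S2(375,232),.122),4))
E
```

```text
[[ 0.     0.914  0.406]
 [-0.     0.406 -0.914]
 [-1.     0.     0.   ]] jaw yaw -66.05813448240944
tallL [ 0.48837426 -0.29704254  0.18029992] [np.float64(6.573505934746689e-05), np.float64(6.57350593475221e-05)]
tallR [ 0.46097805 -0.17293463  0.18454223] [np.float64(0.004846593773347932), np.float64(0.004846593773347982)] 0.1271665214520795 102.44813121208708
lowL [ 0.51382164 -0.28424681  0.10899309] [np.float64(0.0007102290885190665), np.float64(0.0007102290885192066)]
lowR [ 0.48705785 -0.17316618  0.10848685] [np.float64(0.0032610559716445635), np.float64(0.003261055971644585)] 0.11426050734246519 103.54665630804965
rackbase [ 0.603  -0.1215  0.012 ]
rackbase [ 0.4462 -0.1556  0.012 ]
rackbase [ 0.6337 -0.2829  0.012 ]
rackbase scene [ 0.6304 -0.2826 -0.    ]
rackbase scene [ 0.5957 -0.1255  0.    ]
stand fl [0.6931 0.3617 0.012 ]
stand bl [0.4615 0.3174 0.012 ]
stand br [0.4888 0.1672 0.012 ]
stand fr [0.7242 0.2095 0.012 ]
stand sc fl [0.6974 0.358  0.012 ]
stand sc br [0.4982 0.1654 0.012 ]
lip [array([0.5773, 0.1944, 0.017 ]), array([0.5524, 0.3217, 0.017 ])]
side [[0.6925, 0.2735, 0.122], [0.6487, 0.222, 0.122], [0.5901, 0.2623, 0.122], [0.6339, 0.3128, 0.122]]
scene [[0.6195, 0.2273, 0.122], [0.5961, 0.2871, 0.122], [0.6671, 0.3174, 0.122], [0.692, 0.2627, 0.122]]
strap side [0.6345 0.2671 0.122 ] [0.6106 0.2348 0.122 ]
strap scene [0.6379 0.2678 0.122 ] [0.6138 0.2337 0.122 ]
```

Estimates:

| Quantity | Value |
|---|---|
| Stand yaw | ≈ 10.7° |
| Canister axis | ≈ (0.642, 0.271) |
| Strap direction | ≈ −129°, so it needs about +140° |
| Tall sheet top | ≈ (0.475, −0.235, 0.182) |
| Rack yaw | ≈ 12° |

First I'll straddle the lid with both fingertips, press and yaw.

```bash
python3 -m creep '[[[90,0,1,5,5],[90,1,3,10,10],[90,3,8,10,15],[90,5.4,13.5,10,19],[90,7.8,19,10,19],[90,10.2,24.5,10,19],[90,12.6,30,10,19],[90,15,35.5,10,19],[90,17.4,41,10,19],[90,19.8,46.5,10,19],[90,22.2,52,10,19],[90,24.6,57.5,10,19]]]' 20
python3 -m creep '[[[90,2.4,5.5,0,0],[90,4.8,11,0,0],[90,7.2,16.5,-2,0],[90,9.6,22,-4,0],[90,12,27,-6,0],[90,13.2,29,-8,0],[90,13.2,29,-8,0],[90,13.2,29,-8,0]]]'
python3 - <<'E'
from h import *
save('wrist','w1.png'); print(sense()['eef_pos'],sense()['q'],sense()['ft_force'],sense()['width'])
E
```

```text
time_s: 3.35
eef_pos: [0.5103, -0.0175, 0.3317]
tool_rot: [0.649, 0.282, 0.648, -0.282]
ft_force: [0.3, -0.2, -0.8]
width: 0.0552
time_s: 4.35
eef_pos: [0.6421, 0.2697, 0.252]
tool_rot: [0.648, 0.283, 0.648, -0.283]
ft_force: [0.0, 0.2, 0.4]
width: 0.0554
[0.64237931 0.26939106 0.2526109 ] [-0.06232999  0.52481233 -0.60646702  1.36937835  0.29952225  1.33744391
 -1.49724948] [ 0.22524633  0.63236584 -0.77377646] 0.05471439742548709
```

View pics/w1.png

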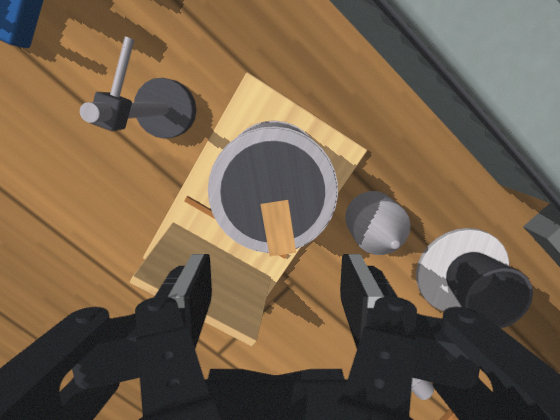

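The wrist picture shows the lid centred near (273,187), with the strap running from (273,201) to (282,252).

```bash
python3 - <<'E'
from h import *
c=get_calibration('wrist'); im=cv2.imread('pics/w1.png')
t=trace('canister','wrist'); print(t[0]['confidence'],t[0]['rect'] if t else None)
def an(P): return np.degrees(np.arctan2(P[1],P[0]))
# lid outer circle points by hand from picture
pts=[(208,190),(273,124),(338,187),(271,253)]
P=np.array([onz('wrist',p,.122,c) for p in pts]); print(P, 'c',P.mean(0))
m=mark_of('lid','wrist'); print([(k['at'],k['confidence'],onz('wrist',k['at'],.122,c)) for k in m[:2]])
a=onz('wrist',(275,201),.122,c); b=onz('wrist',(282,252),.122,c); print('strap',a,b,an(b-a), an(b-P.mean(0)))
m=mark_of('foot','wrist'); print([(k['at'],k['confidence'],onz('wrist',k['at'],.012,c)) for k in m[:2]])
# stand corners
Q=np.array([onz('wrist',p,.012,c) for p in [(248,73),(368,154)]]);print(Q,an(Q[1]-Q[0])+180, np.linalg.norm(Q[1]-Q[0]))
# backrest top corners z~.104
Q=np.array([onz('wrist',p,.1,c) for p in [(133,281),(257,344)]]);print(Q,an(Q[1]-Q[0])+180,np.linalg.norm(Q[1]-Q[0]))
# lip left end, backrest bottom left
print([onz('wrist',p,.017,c) for p in [(187,198)]])
E
```

```text
0.73 [274.5, 186.8, 131.7, 135.3]
[[0.60945598 0.31036871 0.122     ]
 [0.68115731 0.30737992 0.122     ]
 [0.68042716 0.2374722  0.122     ]
 [0.6038544  0.23806831 0.122     ]] c [0.64372371 0.27332228 0.122     ]
[([273.3, 190.0], 0.75, array([0.6442425 , 0.27288708, 0.122     ]))]
strap [0.63861153 0.26584343 0.122     ] [0.61066577 0.23203608 0.122     ] -129.57774759327629 -128.68432352267908
[([221.5, 249.7], 0.62, array([0.53223604, 0.25115066, 0.012     ]))]
[[0.69624321 0.3564841  0.012     ]
 [0.72264601 0.20806673 0.012     ]] 100.08714209825752 0.15074755368385268
[[0.49026248 0.30541963 0.1       ]
 [0.51755227 0.1771669  0.1       ]] 102.0123221333596 0.13112396368847198
[array([0.55491664, 0.31912665, 0.017     ])]
```

```bash
python3 - <<'E'
import cv2
im=cv2.imread('pics/w1.png'); cv2.imwrite('pics/w1z.png',cv2.resize(im[60:360,120:400],None,fx=2,fy=2,interpolation=2))
E
```

```text
(no output)
```

View pics/w1z.png

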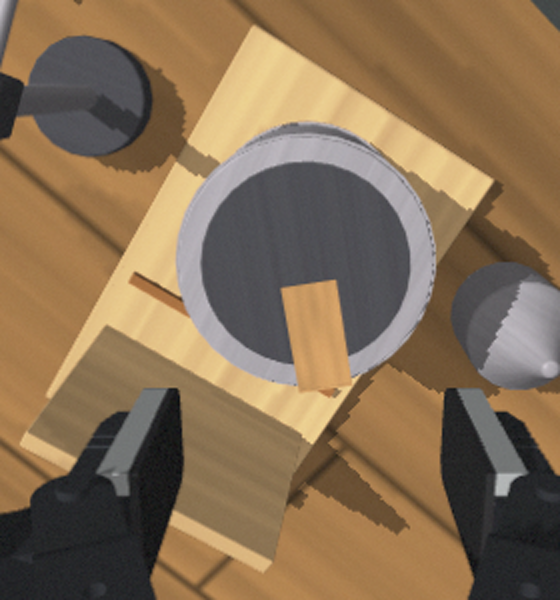

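```bash
python3 -m creep '[[[90,0.05,0.3,-5,0],[90,0.05,0.3,-9,0],[90,0.05,0.3,-11.5,0],[90,0.05,0.3,-12.4,0],[90,0.05,0.3,-12.4,0]]]'
python3 -m creep '[[[90,0,0,-0.3,0],[90,0,0,-0.3,0]]]'
python3 -m creep '[[[90,0,0,-0.3,0],[90,0,0,-0.3,0]]]'
```

```text
time_s: 5.18
eef_pos: [0.6426, 0.2735, 0.1279]
tool_rot: [0.648, 0.283, 0.648, -0.282]
ft_force: [0.1, -0.2, 0.0]
width: 0.0554
time_s: 5.42
eef_pos: [0.6428, 0.2741, 0.1254]
tool_rot: [0.649, 0.283, 0.648, -0.282]
ft_force: [-0.2, 0.4, -0.5]
width: 0.0553
time_s: 5.68
eef_pos: [0.6421, 0.2738, 0.1212]
tool_rot: [0.648, 0.282, 0.648, -0.282]
ft_force: [-1.1, -0.1, -1.5]
width: 0.0554
```

```bash
python3 -m creep '[[[90,0,0,-0.2,0],[90,0,0,-0.2,0]]]'
python3 -m creep '[[[90,0,0,-0.2,0],[90,0,0,-0.2,0]]]'
```

```text
time_s: 5.92
eef_pos: [0.6422, 0.2738, 0.1191]
tool_rot: [0.648, 0.282, 0.648, -0.282]
ft_force: [0.0, 0.2, -0.0]
width: 0.0552
time_s: 6.18
eef_pos: [0.6424, 0.2741, 0.1181]
tool_rot: [0.649, 0.282, 0.648, -0.282]
ft_force: [-1.0, -0.1, 4.6]
width: 0.0555
```

```bash
python3 -m creep '[[[90,0,-0.1,-0.1,0],[90,0,-0.1,-0.1,5],[90,0,-0.1,-0.1,13],[90,0,-0.1,-0.1,21],[90,0,-0.1,-0.1,30],[90,0,-0.1,-0.1,30]]]'
python3 - <<'E'
from h import *
save('wrist','w2.png');save('side','s2.png'); print(sense()['eef_pos'],sense()['q'],sense()['ft_force'],sense()['width'])
E
```

```text
time_s: 6.92
eef_pos: [0.6419, 0.2741, 0.1181]
tool_rot: [0.699, 0.105, 0.699, -0.104]
ft_force: [-3.1, -1.9, 9.2]
width: 0.0553
[0.6418389  0.27416476 0.11804802] [-0.0102158   0.66008927 -0.68934785  1.50834713  0.44380203  1.13296151
 -1.08306323] [-2.34198829 -0.33114597  8.72194662] 0.05531914828634045
```

View pics/w2.png

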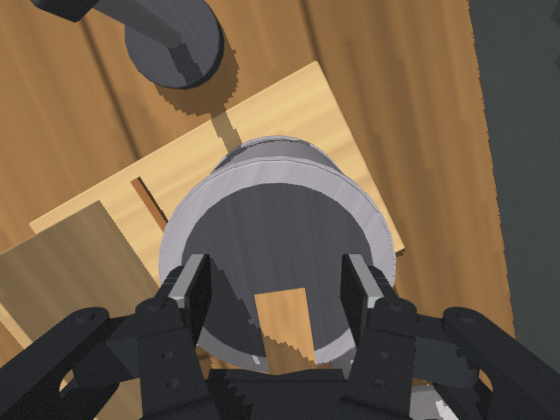

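The strap stays vertical in the wrist view at (285,320), so the canister turns with the tool. I'll continue.

```bash
python3 -m creep '[[[90,0,0,0,9],[90,0,0,0,19],[90,0,0,0,29],[90,0,0,0,39],[90,0,0,0,49],[90,0,0,0,59],[90,0,0,0,69],[90,0,0,0,79],[90,0,0,0,89],[90,0,0,0,99],[90,0,0,0,107],[90,0,0,0,110]]]'
python3 -m creep '[[[90,0,0,0,0],[90,0,0,2,0],[90,0,0,8,0],[90,0,0,13,0],[90,0,0,13,0]]]'
python3 - <<'E'
from h import *
save('wrist','w3.png');save('scene','s3.png'); print(sense()['eef_pos'],sense()['q'],sense()['ft_force'],sense()['width'])
im=cv2.imread('pics/s3.png');cv2.imwrite('pics/s3z.png',cv2.resize(im[180:300,330:490],None,fx=5,fy=5,interpolation=2))
E
```

```text
time_s: 8.52
eef_pos: [0.6411, 0.2725, 0.1182]
tool_rot: [0.485, -0.513, 0.487, 0.513]
ft_force: [-4.9, -3.5, 12.3]
width: 0.0552
time_s: 9.15
eef_pos: [0.644, 0.2754, 0.2524]
tool_rot: [-0.491, 0.513, -0.484, -0.512]
ft_force: [-0.3, 0.2, 0.2]
width: 0.0556
[0.64259642 0.27300916 0.24702975] [ 0.21117714  0.70947309 -1.14924087  1.36423186  0.64155183  1.46403289
  0.71767018] [ 0.43366422 -0.10546803 -0.96839678] 0.055336854845185114
```

View pics/w3.png

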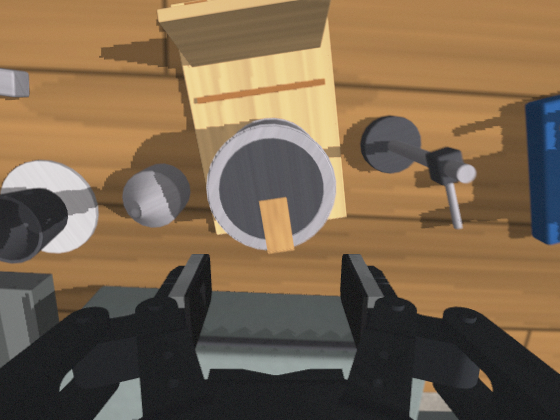

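View pics/s3z.png

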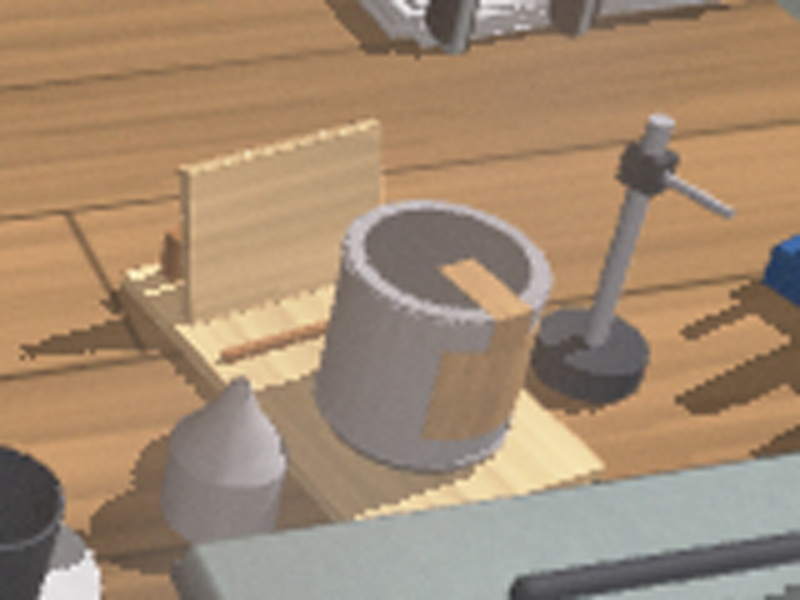

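The strap now points to the stand's front, from (273,200) to (281,250). I'll measure the canister and channel from a fresh frame.

```bash
python3 - <<'E'
from h import *
c=get_calibration('wrist'); im=save('wrist','w4.png')
an=lambda P:np.degrees(np.arctan2(P[1],P[0]))
hsv=cv2.cvtColor(im,cv2.COLOR_RGB2HSV)
m=mark_of('lid','wrist'); print([(k['at'],k['confidence'],onz('wrist',k['at'],.122,c)) for k in m[:1]])
m=mark_of('foot','wrist'); print([(k['at'],k['confidence'],onz('wrist',k['at'],.012,c)) for k in m[:2]])
m=mark_of('stand','wrist'); print([(k['at'],k['confidence'],onz('wrist',k['at'],0,c)) for k in m[:2]])
cv2.imwrite('pics/w4z.png',cv2.resize(im[0:270,150:390,::-1],None,fx=2.2,fy=2.2,interpolation=2))
print(sense()['eef_pos'])
E
```

```text
[([273.4, 194.5], 0.73, array([0.64059276, 0.27085344, 0.122     ]))]
[([258.3, 58.1], 0.85, array([0.53115721, 0.24981845, 0.012     ])), ([275.6, 172.4], 0.36, array([0.64417077, 0.27278529, 0.012     ]))]
[([268.3, 122.7], 0.66, array([0.59344842, 0.26237372, 0.        ])), ([165.2, 192.9], 0.31, array([0.67609789, 0.15053715, 0.        ]))]
[0.64193008 0.2721733  0.24462017]
```

View pics/w4z.png

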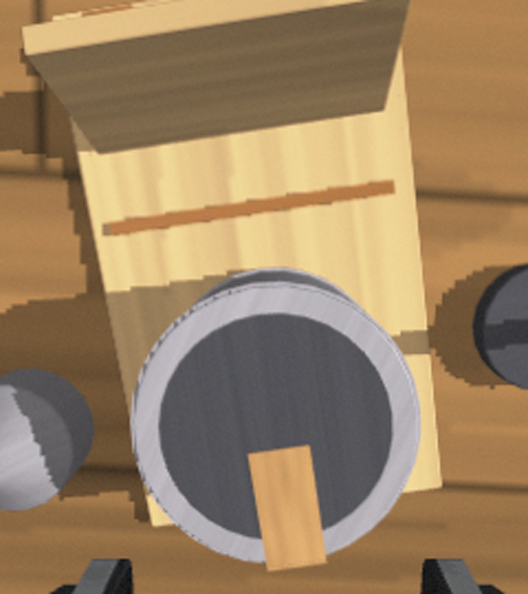

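```bash
python3 - <<'E'
from h import *
c=get_calibration('wrist')
an=lambda P:np.degrees(np.arctan2(P[1],P[0]))
f=lambda x,y:(150+x/2.2,y/2.2)
w=lambda p,z:onz('wrist',f(*p),z,c)
a=w((100,153),.012);b=w((384,109),.012);print('backrest bottom',a,b,(a+b)/2,an(b-a)-90,np.linalg.norm(a-b))
a=w((105,230),.017);b=w((393,187),.017);print('lip',a,b,(a+b)/2,an(b-a)-90,np.linalg.norm(a-b))
a=w((150,525),.012);b=w((441,486),.012);print('front',a,b,(a+b)/2,an(b-a)-90,np.linalg.norm(a-b))
a=w((25,50),.104);b=w((405,5),.104);print('br top',a,b,(a+b)/2,an(b-a)-90,np.linalg.norm(a-b))
a=w((278,450),.122);b=w((297,565),.122);print('strap',a,b,an(b-a))
P=[w(p,.122) for p in [(134,420),(419,415),(275,281),(280,564)]];C=np.mean(P,0);print('lid',C,an(b-C))
print(get_calibration('wrist')['view'][0],sense()['time_s'])
E
```

```text
backrest bottom [0.54354657 0.18714995 0.012     ] [0.5186248  0.31273259 0.012     ] [0.53108569 0.24994127 0.012     ] 11.22446659816653 0.1280316208297928
lip [0.57683765 0.19035684 0.017     ] [0.55153653 0.31898158 0.017     ] [0.56418709 0.25466921 0.017     ] 11.128282718659932 0.13108954986742755
front [0.72047211 0.21138991 0.012     ] [0.69189703 0.35676076 0.012     ] [0.70618457 0.28407533 0.012     ] 11.120663642704088 0.14815268622885827
br top [0.5196052  0.18235904 0.104     ] [0.49992291 0.30593748 0.104     ] [0.50976405 0.24414826 0.104     ] 9.04946685426718 0.12513601832021298
strap [0.646712   0.27248582 0.122     ] [0.68982432 0.2817162  0.122     ] 12.084624841365379
lid [0.63722775 0.27163027 0.122     ] 10.855272058290035
[-0.05252557  0.99861896 -0.00111424 -0.23739177] 9.45
```

The label faces 11–12° against the stand's 11.1°, so the canister is done. Now I'll move to the rack.

```bash
python3 -m creep '[[[110,-1,-3,4,-10],[110,-2.5,-8,8,-20],[110,-4.3,-13.5,8,-30],[110,-6.1,-19,8,-40],[110,-7.9,-24.5,8,-50],[110,-9.7,-30,8,-60],[110,-11.5,-35.5,8,-70],[110,-13.3,-41,8,-78],[110,-15.1,-46.5,8,-81],[110,-16.7,-50.5,7,-81],[110,-16.7,-50.5,7,-81],[110,-16.7,-50.5,7,-81]]]'
python3 - <<'E'
from h import *
save('wrist','w5.png'); print(sense()['eef_pos'],sense()['q'],sense()['width'])
E
```

```text
time_s: 10.95
eef_pos: [0.4753, -0.2313, 0.3158]
tool_rot: [0.703, -0.073, 0.703, 0.074]
ft_force: [0.0, -0.2, -0.1]
width: 0.0489
[ 0.47570452 -0.23064115  0.31616654] [ 1.19000931  0.20806984 -0.9501877   1.68241833  0.17240743  1.34051401
  0.42098262] 0.0482113636265266
```

View pics/w5.png

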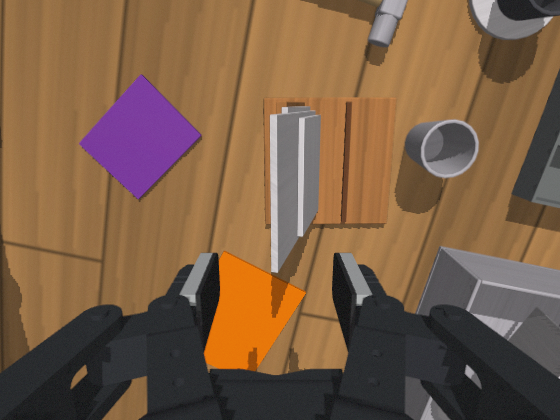

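```bash
python3 - <<'E'
import cv2
im=cv2.imread('pics/w5.png'); cv2.imwrite('pics/w5z.png',cv2.resize(im[90:285,220:420],None,fx=3,fy=3,interpolation=2))
E
```

```text
(no output)
```

View pics/w5z.png

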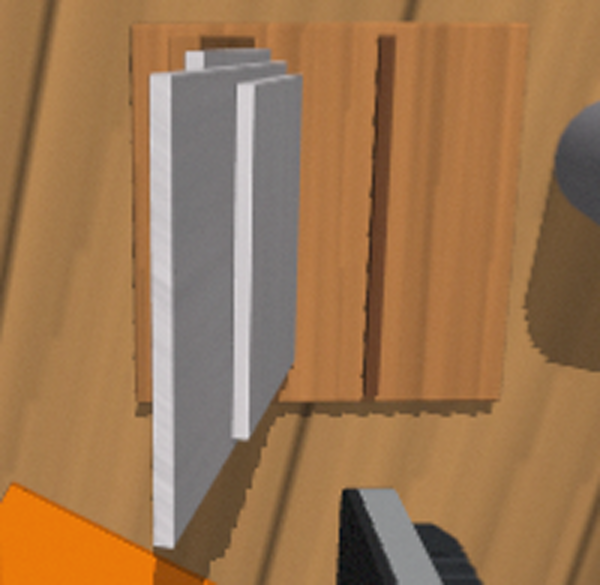

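This confirms mid is at the back, tall in the middle and low in front. The tall sheet's top edge runs from (274,114) to (275,272).

```bash
python3 - <<'E'
from h import *
save('wrist','w6.png'); c=get_calibration('wrist'); print(sense()['eef_pos'])
an=lambda P:np.degrees(np.arctan2(P[1],P[0]))
w=lambda p,z:onz('wrist',(220+p[0]/3,90+p[1]/3),z,c)
a=w((161,74),.181);b=w((163.5,546),.181);print('tall',a,b,(a+b)/2,an(a-b)-90,np.linalg.norm(a-b))
a=w((245,85),.109);b=w((241,438),.109);print('low',a,b,(a+b)/2,an(a-b)-90,np.linalg.norm(a-b))
a=w((525,25),.012);b=w((500,400),.012);print('rack',a,b,an(a-b)-90,np.linalg.norm(a-b))
a=w((387,37),.017);b=w((371,398),.017);print('lip',a,b,(a+b)/2,an(a-b)-90,np.linalg.norm(a-b))
E
```

```text
[ 0.47593632 -0.23042161  0.31637006]
tall [ 0.46144553 -0.17112548  0.181     ] [ 0.48939648 -0.29810909  0.181     ] [ 0.47542101 -0.23461729  0.181     ] 12.41368020344224 0.130023434726198
low [ 0.48828984 -0.17096819  0.109     ] [ 0.5143641  -0.28720992  0.109     ] [ 0.50132697 -0.22908905  0.109     ] 12.642785801453186 0.11913020501517685
rack [ 0.59997462 -0.1264953   0.012     ] [ 0.63637337 -0.28043067  0.012     ] 13.30351553629913 0.1581801704019343
lip [ 0.54616843 -0.14309642  0.017     ] [ 0.57924747 -0.29004057  0.017     ] [ 0.56270795 -0.21656849  0.017     ] 12.686544253329927 0.1506214025982174
```

```bash
python3 -m creep '[[[110,0.25,-0.4,-5,0.5],[110,0.25,-0.4,-10,0.5],[110,0.25,-0.4,-14,0.5],[110,0.25,-0.4,-15.9,0.5],[110,0.25,-0.4,-15.9,0.5],[110,0.25,-0.4,-15.9,0.5]]]' 30
python3 - <<'E'
from h import *
print(sense()['eef_pos'],sense()['ft_force'])
save('wrist','w7.png')
E
```

```text
time_s: 11.8
eef_pos: [0.4793, -0.2361, 0.1591]
tool_rot: [0.704, -0.077, 0.702, 0.076]
ft_force: [0.5, 0.6, -0.1]
width: 0.0487
[ 0.47933425 -0.23614878  0.15905429] [ 0.5060776   0.58680268 -0.07631478]
```

View pics/w7.png

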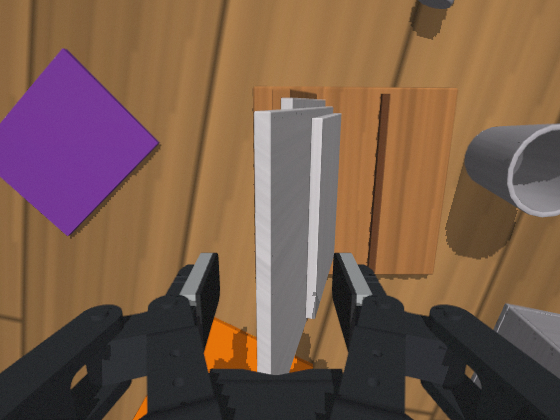

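The sheet's top edge, at column 264, sits between the pads at columns 215 and 335. Closing.

```bash
python3 -m creep '[[[255,0,0,0,0],[255,0,0,0,0],[255,0,0,0,0],[255,0,0,0,0],[255,0,0,0,0],[255,0,0,0,0]]]' 30
python3 - <<'E'
from h import *
print(sense()['eef_pos'],sense()['ft_force'],sense()['width'])
save('wrist','w8.png')
E
```

```text
time_s: 12.6
eef_pos: [0.4794, -0.2362, 0.1585]
tool_rot: [0.704, -0.077, 0.702, 0.076]
ft_force: [2.0, -0.0, 5.9]
width: 0.0098
[ 0.47941261 -0.23615832  0.15845002] [ 1.98540292 -0.02433887  5.86398889] 0.00983281059495997
```

View pics/w8.png

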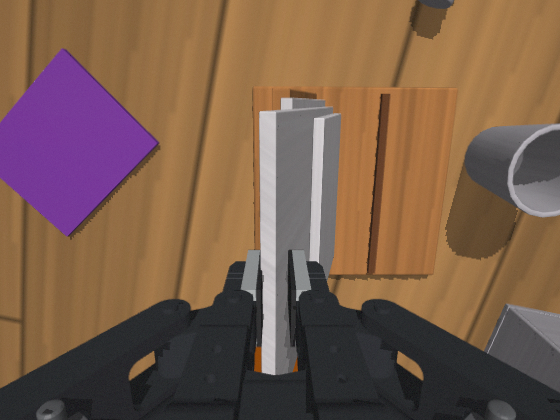

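```bash
python3 -m creep '[[[255,-0.3,-0.05,1,0],[255,-0.65,-0.15,2,0],[255,-0.9,-0.2,3,0],[255,-0.9,-0.2,3,0]]]' 30
python3 - <<'E'
from h import *
print(sense()['eef_pos'],sense()['ft_force'],sense()['width'])
save('wrist','w9.png');save('scene','s9.png')
im=cv2.imread('pics/s9.png');cv2.imwrite('pics/s9z.png',cv2.resize(im[150:310,120:320],None,fx=4,fy=3.75,interpolation=2))
E
```

```text
time_s: 13.15
eef_pos: [0.4702, -0.2374, 0.1883]
tool_rot: [0.704, -0.077, 0.702, 0.077]
ft_force: [4.6, 2.6, 1.0]
width: 0.0102
[ 0.4702491  -0.23739214  0.18827333] [4.61326245 2.57323346 1.03806428] 0.010189143995099872
```

View pics/w9.png

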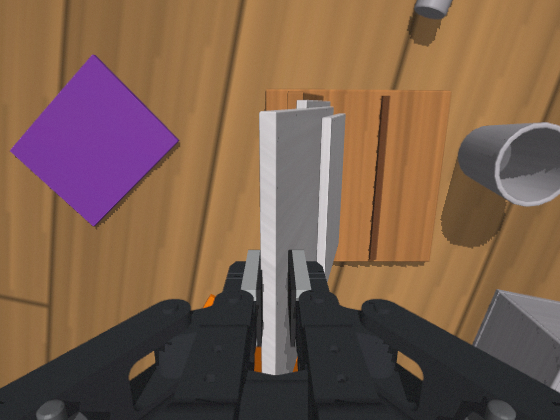

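View pics/s9z.png

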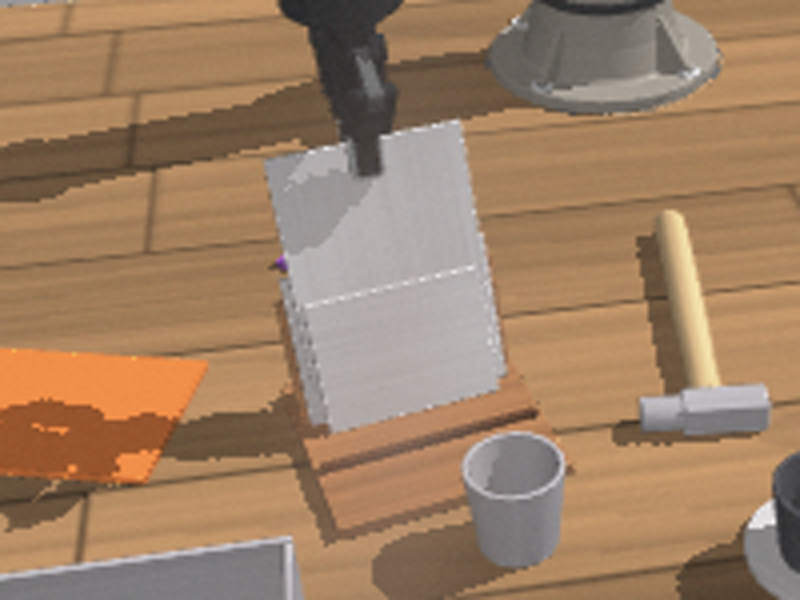

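The tall sheet rose and the others are staying put. I'll keep drawing along the slope.

```bash
python3 -m creep '[[[255,-0.5,-0.1,1.5,0],[255,-0.9,-0.2,3,0],[255,-1.3,-0.3,4.5,0],[255,-1.7,-0.35,6,0],[255,-1.7,-0.35,6,0]]]' 30
python3 - <<'E'
from h import *
print(sense()['eef_pos'],sense()['ft_force'],sense()['width'])
save('wrist','w10.png');save('scene','s10.png')
im=cv2.imread('pics/s10.png');cv2.imwrite('pics/s10z.png',cv2.resize(im[150:310,120:320],None,fx=4,fy=3.75,interpolation=2))
E
```

```text
time_s: 13.88
eef_pos: [0.4532, -0.2411, 0.2484]
tool_rot: [0.704, -0.077, 0.702, 0.077]
ft_force: [5.4, 1.9, 2.7]
width: 0.0103
[ 0.45317051 -0.24110284  0.24837339] [5.3559725  1.92856988 2.71610098] 0.010317643767280326
```

View pics/w10.png

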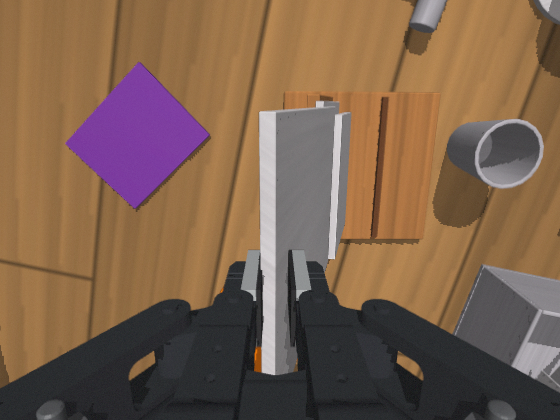

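View pics/s10z.png

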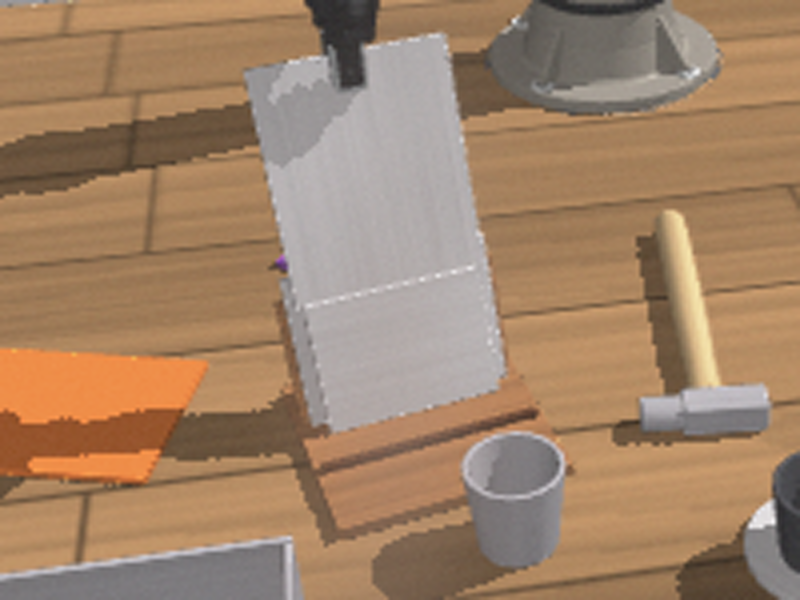

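```bash
python3 -m creep '[[[255,-0.4,-0.1,1.5,0],[255,-0.8,-0.2,3,0],[255,-1.2,-0.3,4.5,0],[255,-1.5,-0.3,6,0],[255,-1.5,-0.3,7,0],[255,-1.5,-0.3,7,0]]]' 30
python3 - <<'E'
from h import *
print(sense()['eef_pos'],sense()['ft_force'],sense()['width'])
save('wrist','w11.png');save('scene','s11.png');save('side','d11.png')
im=cv2.imread('pics/s11.png');a=cv2.resize(im[110:310,120:320],(400,400),interpolation=2)
im=cv2.imread('pics/d11.png');b=cv2.resize(im[80:240,200:360],(400,400),interpolation=2)
cv2.imwrite('pics/m11.png',np.hstack([a,b]))
E
```

```text
time_s: 14.72
eef_pos: [0.4371, -0.2448, 0.3181]
tool_rot: [0.703, -0.077, 0.703, 0.076]
ft_force: [0.6, -0.3, -3.5]
width: 0.0054
[ 0.43706008 -0.24477028  0.31805643] [ 0.56888574 -0.30882466 -3.47458949] 0.005354246439916484
```

View pics/w11.png

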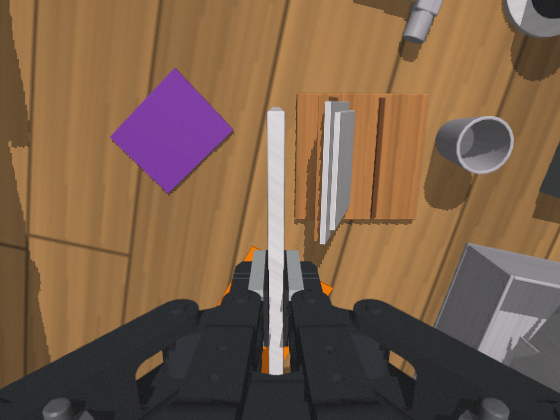

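View pics/m11.png

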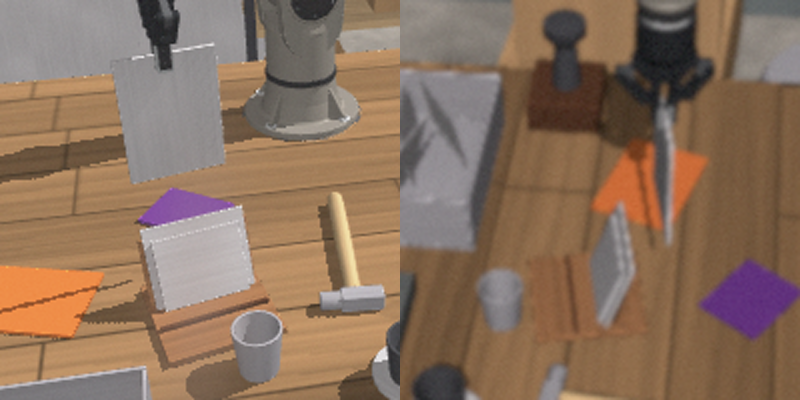

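The sheet is free and hangs vertically (width 5.4 mm). Mid and low still lean in the rack. I'll measure the sheet's bottom edge and then carry it over.

```bash
python3 -m creep '[[[255,0.5,2,0,0],[255,1.3,6,0,0],[255,2.1,10,0,0],[255,2.9,14,0,-1],[255,3.7,18,0,-1],[255,4.5,22,0,-1],[255,5.3,26,0,-1],[255,6.1,30,0,-1],[255,7,34,0,-1],[255,7.8,38,0,-1],[255,8.6,42,0,-1],[255,9.4,46,0,-1]]]' 30
python3 -m creep '[[[255,0.5,2.5,0,0],[255,0.7,3.4,0,0],[255,0.7,3.4,0,0],[255,0.7,3.4,0,0]]]'
python3 - <<'E'
from h import *
print(sense()['eef_pos'],sense()['ft_force'],sense()['width'])
save('wrist','w12.png');save('scene','s12.png');save('side','d12.png');print(sense()['eef_pos'])
im=cv2.imread('pics/s12.png');a=cv2.resize(im[110:310,300:500],(400,400),interpolation=2)
im=cv2.imread('pics/d12.png');b=cv2.resize(im[200:360,180:340],(400,400),interpolation=2)
cv2.imwrite('pics/m12.png',np.hstack([a,b]))
E
```

```text
time_s: 16.38
eef_pos: [0.5298, 0.2181, 0.3171]
tool_rot: [0.703, -0.071, 0.704, 0.071]
ft_force: [0.4, -0.7, -3.6]
width: 0.0054
time_s: 16.88
eef_pos: [0.5379, 0.2479, 0.3172]
tool_rot: [0.704, -0.07, 0.704, 0.069]
ft_force: [-0.6, -0.5, -3.4]
width: 0.0052
[0.5379321  0.24789026 0.31718401] [-0.59312831 -0.51595646 -3.36435371] 0.005164797847060675
[0.5380803  0.24804922 0.31737061]
```

View pics/w12.png

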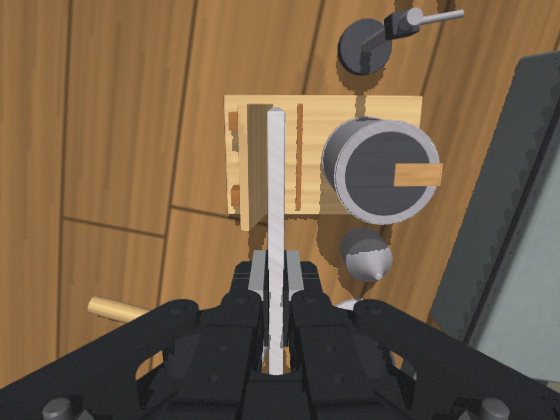

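View pics/m12.png

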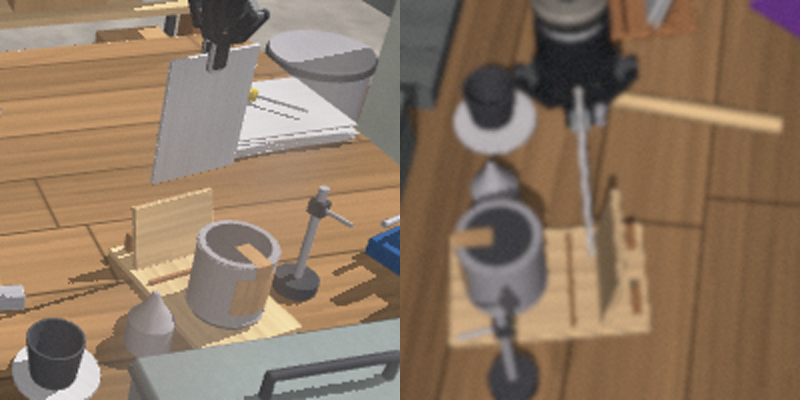

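```bash
python3 - <<'E'
from h import *
im=cv2.imread('pics/s12.png');cv2.imwrite('pics/s12z.png',cv2.resize(im[120:220,360:450],None,fx=6,fy=6,interpolation=2))
n=np.array([np.cos(.199),np.sin(.199),0]);t=np.array([-n[1],n[0],0]);T=np.array([.5380,.248,.3173])
for p in [(376,201.5),(417.5,190),(386,138.5),(430,131.5)]:
    o,d=ray('scene',p); X=o+d*((T-o)@n)/(d@n); print(np.round(X,4),'y off',round((X-T)@t,4))
E
```

```text
[0.5501 0.1881 0.1637] y off -0.0611
[0.5238 0.3184 0.167 ] y off 0.0718
[0.5502 0.1875 0.3436] y off -0.0617
[0.5244 0.3154 0.3387] y off 0.0688
```

View pics/s12z.png

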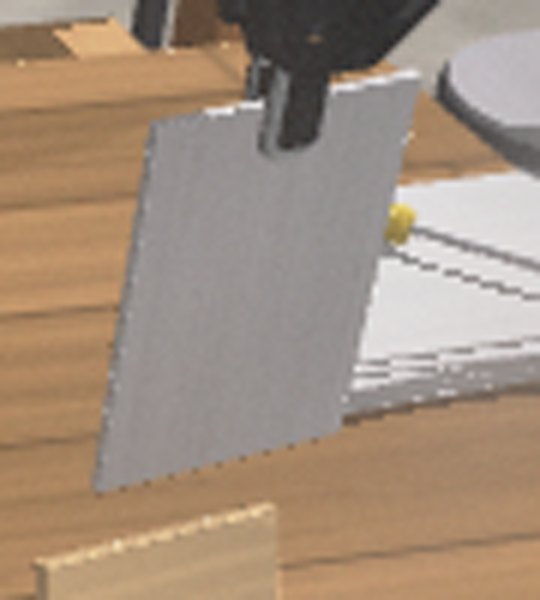

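The bottom edge is at z ≈ 0.165, which agrees with TCP − 0.151, and the centring is good. Lowering.

```bash
python3 -m creep '[[[255,0.05,0,-4,0],[255,0.05,0,-8,0],[255,0.05,0,-11.5,0],[255,0.05,0,-14,0],[255,0.05,0,-14,0],[255,0.05,0,-14,0]]]'
python3 -m creep '[[[255,0,0,-0.5,0],[255,0,0,-0.8,0],[255,0,0,-0.8,0]]]'
python3 -m creep '[[[255,0,0,-0.3,0],[255,0,0,-0.3,0]]]'
```

```text
time_s: 17.77
eef_pos: [0.5391, 0.2496, 0.1787]
tool_rot: [0.704, -0.07, 0.703, 0.071]
ft_force: [-0.2, 0.5, -2.5]
width: 0.0055
time_s: 18.15
eef_pos: [0.5382, 0.2493, 0.1693]
tool_rot: [0.704, -0.071, 0.704, 0.07]
ft_force: [-0.4, -0.6, -3.4]
width: 0.0052
time_s: 18.4
eef_pos: [0.5381, 0.2492, 0.1661]
tool_rot: [0.703, -0.071, 0.704, 0.07]
ft_force: [0.2, -0.4, -3.8]
width: 0.0051
```

```bash
python3 -m creep '[[[255,0,0,-0.2,0],[255,0,0,-0.2,0]]]' 20
python3 - <<'E'
from h import *
save('wrist','w13.png');save('scene','s13.png');save('side','d13.png');print(sense()['eef_pos'],sense()['ft_force'])
im=cv2.imread('pics/s13.png');a=cv2.resize(im[170:290,340:460],(400,400),interpolation=2)
im=cv2.imread('pics/d13.png');b=cv2.resize(im[240:360,200:320],(400,400),interpolation=2)
cv2.imwrite('pics/m13.png',np.hstack([a,b]))
E
```

```text
time_s: 18.65
eef_pos: [0.5387, 0.2495, 0.1648]
tool_rot: [0.704, -0.07, 0.703, 0.07]
ft_force: [-0.3, -0.4, -0.4]
width: 0.0051
[0.53866505 0.24947083 0.16480483] [-0.27514191 -0.64252924  1.3427865 ]
```

View pics/m13.png

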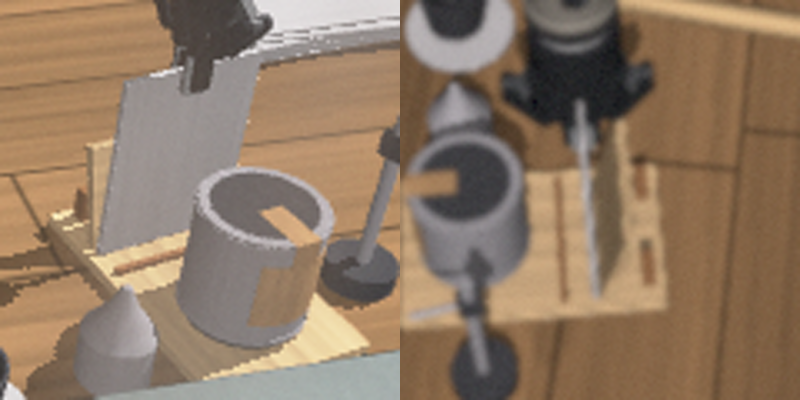

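View pics/w13.png

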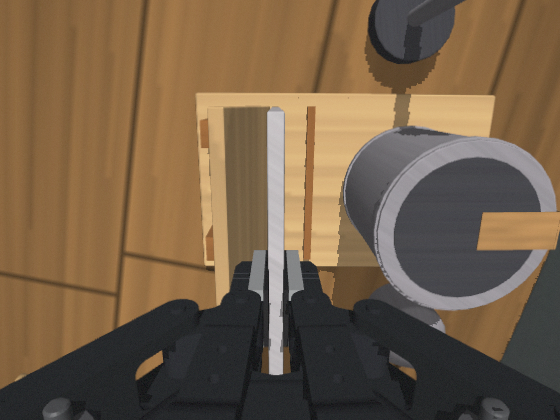

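The foot touched down (force changed from −3.5 to about +1 N) in front of the backrest and behind the lip. Now I'll tip the top back, with the foot pivoting against the backrest.

```bash
python3 -m creep '[[[255,-0.5,-0.1,0,0],[255,-1,-0.2,0,0],[255,-1.5,-0.3,0,0],[255,-2,-0.4,-0.1,0],[255,-2,-0.4,-0.1,0]]]' 20
python3 - <<'E'
from h import *
save('wrist','w14.png');save('scene','s14.png');save('side','d14.png');print(sense()['eef_pos'],sense()['ft_force'],sense()['width'])
im=cv2.imread('pics/s14.png');a=cv2.resize(im[170:290,340:460],(400,400),interpolation=2)
im=cv2.imread('pics/d14.png');b=cv2.resize(im[240:360,200:320],(400,400),interpolation=2)
cv2.imwrite('pics/m14.png',np.hstack([a,b]))
E
```

```text
time_s: 19.42
eef_pos: [0.5219, 0.2462, 0.1645]
tool_rot: [0.707, -0.07, 0.7, 0.071]
ft_force: [7.3, 1.7, -3.9]
width: 0.0055
[0.52210489 0.24627587 0.16455311] [ 7.80937662  1.99160257 -3.66985283] 0.005188439949263071
```

View pics/m14.png

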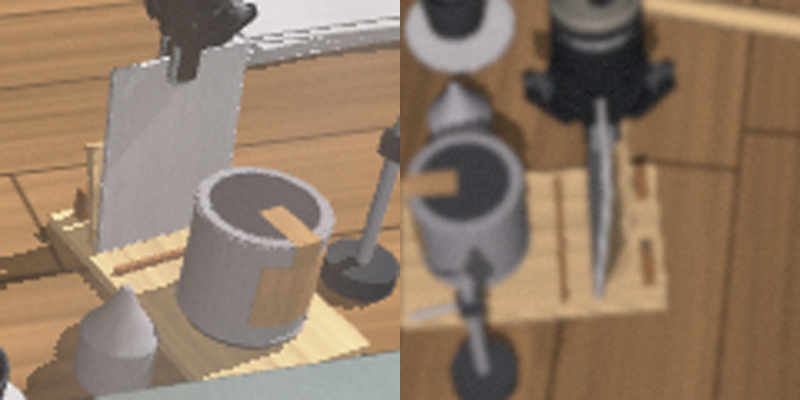

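View pics/w14.png

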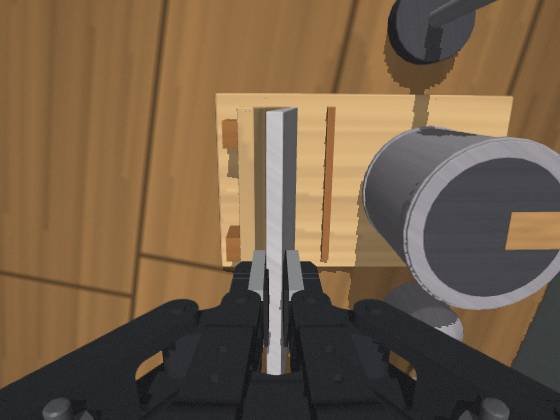

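The sheet is pivoting about its foot, now leaning roughly 6°. I'll loosen the jaws so it rests on the rear finger and follow it back onto the backrest.

```bash
python3 -m creep '[[[205,-0.3,-0.06,0,0],[205,-0.6,-0.1,0,0],[205,-1,-0.2,0,0],[205,-1.5,-0.3,0,0],[205,-2,-0.4,0,0],[205,-2.5,-0.5,0,0],[205,-2.5,-0.5,0,0],[205,-2.5,-0.5,0,0]]]' 20
python3 - <<'E'
from h import *
save('wrist','w15.png');save('scene','s15.png');save('side','d15.png');print(sense()['eef_pos'],sense()['ft_force'],sense()['width'])
im=cv2.imread('pics/s15.png');a=cv2.resize(im[170:290,340:460],(400,400),interpolation=2)
im=cv2.imread('pics/d15.png');b=cv2.resize(im[240:360,200:320],(400,400),interpolation=2)
cv2.imwrite('pics/m15.png',np.hstack([a,b]))
E
```

```text
time_s: 20.58
eef_pos: [0.4935, 0.2404, 0.1635]
tool_rot: [0.704, -0.07, 0.703, 0.07]
ft_force: [-0.2, -0.6, 0.4]
width: 0.0169
[0.49350507 0.24040598 0.16335882] [-0.20409299  0.63654713 -0.432724  ] 0.016642068563754494
```

View pics/m15.png

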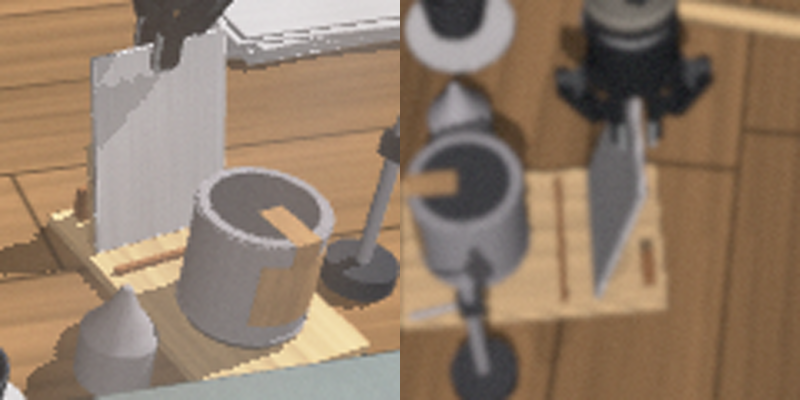

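View pics/w15.png

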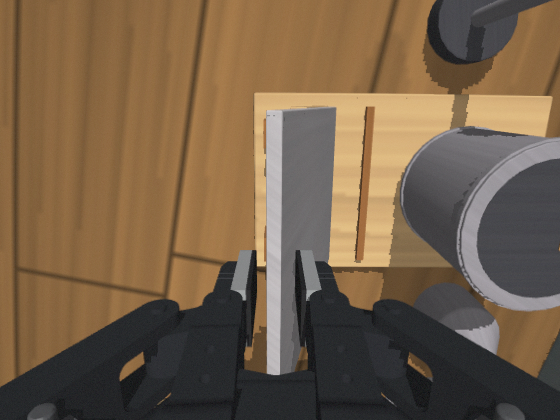

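The sheet leans on the backrest with no contact force. I'll open the jaws and retreat upward.

```bash
python3 -m creep '[[[110,0,0,0,0],[110,0,0,0,0],[110,0,0,0,0],[110,0,0,2,0],[110,0,0,5,0],[110,0,0,10,0],[110,-3,-6,15,0],[110,-3,-10,15,0],[110,-3,-10,15,0],[110,-3,-10,15,0]]]' 20
python3 - <<'E'
from h import *
save('wrist','w16.png');cw=get_calibration('wrist')
im=save('scene','s16.png')
for n in ['tall_top','foot','lid','panel_tall']:
    r=[]
    for c in ['scene','side']:
        if c=='side' and n=='tall_top': save('side','d16.png')
        m=mark_of(n,c); print(n,c,[(k['at'],round(k['confidence'],2)) for k in m[:3]])
print(sense()['ft_force'],sense()['time_s'])
im=cv2.imread('pics/s16.png');a=cv2.resize(im[170:290,340:460],(400,400),interpolation=2)
im=cv2.imread('pics/d16.png');b=cv2.resize(im[240:360,200:320],(400,400),interpolation=2)
cv2.imwrite('pics/m16.png',np.hstack([a,b]))
E
```

```text
time_s: 21.98
eef_pos: [0.4634, 0.1408, 0.3142]
tool_rot: [0.704, -0.07, 0.703, 0.07]
ft_force: [-0.6, 0.9, 0.0]
width: 0.0486
tall_top scene [([166.4, 260.8], 0.79), ([385.9, 182.5], 0.75)]
tall_top side [([295.2, 169.5], 0.66), ([272.0, 280.8], 0.65)]
foot scene [([387.6, 242.3], 0.59)]
foot side [([260.6, 308.7], 0.91), ([222.9, 354.9], 0.31)]
lid scene [([414.9, 232.8], 0.88)]
lid side [([218.5, 294.1], 0.8)]
panel_tall scene [([388.7, 238.3], 0.85), ([102.0, 256.6], 0.71), ([410.7, 259.1], 0.36)]
panel_tall side [([307.8, 140.1], 0.92), ([215.6, 252.2], 0.69), ([257.8, 314.3], 0.56)]
[ 0.78628864 -0.19802216 -0.10238025] 22.525
```

View pics/m16.png

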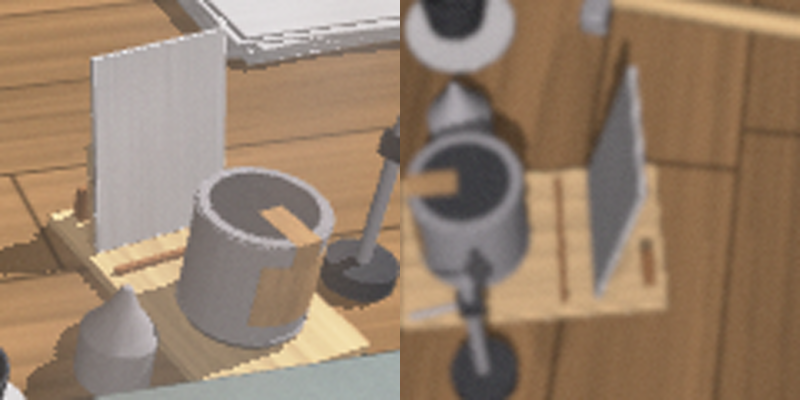

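View pics/w16.png

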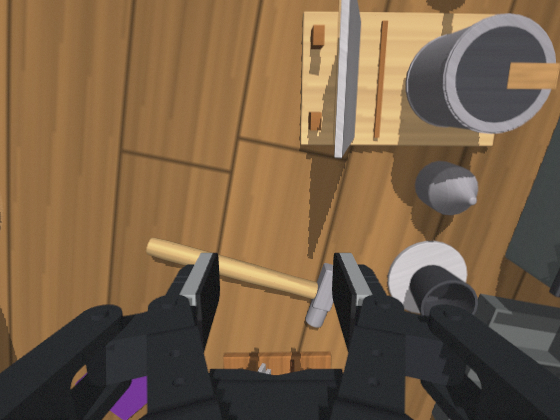

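View pics/s16.png

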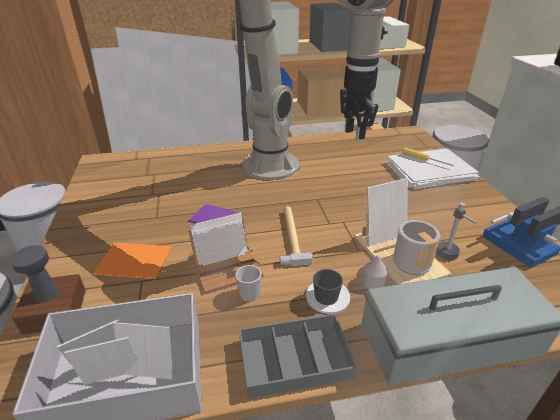

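Everything looks right. As a last check I'll verify the sheet numerically (centring, lean, squareness) and the canister.

```bash
python3 - <<'E'
from h import *
y=np.radians(11.1);n=np.array([np.cos(y),np.sin(y),0]);t=np.array([-n[1],n[0],0]);F=np.array([.531,.250,.012])
loc=lambda X:np.round([(X-F)@n-.06,(X-F)@t,X[2]],4)
P,e=tri([ray('scene',(385.9,182.5)),ray('side',(272.0,280.8))]);print('tall_top in stand',loc(P),e)
P,e=tri([ray('scene',(388.7,238.3)),ray('side',(257.8,314.3))]);print('panel origin',loc(P),e)
P,e=tri([ray('scene',(414.9,232.8)),ray('side',(218.5,294.1))]);print('lid',loc(P),e)
# corners from m16 crops (scale 3.333)
S=lambda a,b:(340+a*.3,170+b*.3);D=lambda a,b:(200+(a-400)*.3,240+b*.3)
for nm,s,d in [('topR(y-)',(92,58),(633,68)),('topL(y+)',(226,30),(643,195)),('bot y-',(97,250),None)]:
    if d: P,e=tri([ray('scene',S(*s)),ray('side',D(*d))]); print(nm,loc(P),np.round(e,4))
    else: print(nm,loc(onz('scene',S(*s),.012)))
print('bot y+',loc(onz('side',D(598,295),.012)))
E
```

```text
tall_top in stand [-0.1034  0.0015  0.1769] [np.float64(0.0030546092524106967), np.float64(0.003054609252410845)]
panel origin [-0.0562  0.0091  0.0115] [np.float64(0.003918201641233169), np.float64(0.003918201641233239)]
lid [ 0.0528 -0.0065  0.1161] [np.float64(0.0035941252608465467), np.float64(0.003594125260846317)]
topR(y-) [-0.0998 -0.0635  0.1809] [0.0005 0.0005]
topL(y+) [-0.0979  0.065   0.1797] [0.0016 0.0016]
bot y- [-0.0557 -0.0619  0.012 ]
bot y+ [-0.0551  0.0611  0.012 ]
```

```bash
python3 -c "
from cell import *
print(finish_job())"
```

```text
the job is handed in; nothing more can be done
None
```

I turned the canister's label to the front, moved the tall sheet onto the stand's backrest, and handed the job in at about 22.5 s of the 72 s allowed.

- **Canister:** I pressed both fingertips on the lid and turned it about 140°. The label then pointed at 11–12°, against 11.1° for the stand's front. I last measured that angle before moving the sheet. In later pictures the label still faces the front and the canister stands upright and centred. The last network reading of the lid put it 6.5 mm off centre, but its two camera rays missed each other by about 4 mm. The closer wrist view put it within 1–3 mm.
- **Tall sheet:** I drew it up along its slope, stood it in the channel, tipped it back and released it. The last camera check showed:
  - Its foot is about 5 mm in front of the backrest line, inside the channel.
  - It leans about 0.26 rad.
  - It is square to within about 0.02 rad.
  - Its corners put it centred within about 1 mm. The network's mark for the sheet's origin disagreed, at 9 mm off, but that is still within the 20 mm limit.
- **Everything else:** The mid and low sheets still lean in the rack, and the gauge, oiler, cups, hammer and blank show no visible movement. I judged these from the pictures and did not measure them again. The gripper was open and clear of everything when I handed in.

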